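# Index the vial stage one hole towards the reader and hold its lock pin home

### The arm

A 6-joint arm with a two-finger parallel gripper is mounted at the origin on a cart in front of the work surface, level with it; the furniture and walls round the work are solid. World frame = base frame: x ahead of the robot, y to its left, z up, the work surface at z = 0. Lengths are in m, angles in rad, forces in N, time in s.
With the tool pointing down it reaches from about 0.35 to 0.975 m from the base axis. Payload 4.9 kg.
Tool frame: the origin (TCP) lies at the very end of the fingers, on their centre line; the grasp point (between the pads) lies 19 mm behind it (ctrl.grasp_offset is the distance from the TCP to the grasp point, in m); z points along the fingers, y is the line along which they close (so a half turn about z gives the same grasp; the last joint's range is limited). The gripper opens to 85 mm and grips with 20 to 120 N. Pads are 22 mm wide; open, the fingers measure 114 mm over their backs; the gripper's body (76 mm by 85 mm) begins 54 mm behind the grasp point. The pads swing forward as they close: fully open they stand 13 mm farther back than shut.
Start: joints at [1.178, 0.053, 1.613, -0, 1.476, -0.119], TCP at [0.169, 0.602, 0.231] pointing down, gripper open.
Joint ranges: [-3.01, 3.01], [-1.01, 2.22], [0.06, 2.58], [-1.02, 4.17], [0.09, 2.62], [-3.14, 3.14]. Speed limits (rad/s): [2.57, 2.57, 3.14, 3.14, 3.14, 3.14].

### API

Orientations are given as a rotation vector (axis times angle).
In Python, from station import ctrl, optics gives the robot as it stands.
- The arm moves only by the shell command python3 -m handwheel 'ROWS' [OPENING] [FORCE]. ROWS is JSON, a list of rows, each an object of numbers: "tx", "ty", "tz": the shift along the tool's x, y, z in mm; "roll": the turn about the tool's z in rad. A call has 1 to 12 rows; each row shifts and turns the commanded pose from where the row before left it, along the tool's axes as they then stand; what a row does not reach is not made up. A row lasts 1/12 s, in which the tool goes at most 41.7 mm and 7.16 degrees, less where a joint would pass 70% of its speed; a pose out of reach is approached as far as the arm can. A call with a gripper value outside its range is refused whole. OPENING is the finger opening in mm, from 0 to 85.4, set as the call begins (- or left out, the last holds). The fingers move at their own pace and stop on an object; FORCE is the grip in N (left out, the last holds). Time passes only in rows, so rows that do not move let the fingers close. It gives the time, the measured TCP pose, the force, the opening and the grip force at its end, in the units of the state.
- ctrl.get_obs(): the state, without advancing time (a new reading comes with each control period).
- optics.get_image(name): name is "scene" or "top" or "wrist"; returns (picture, depth): 384x512x3 uint8, red, green, blue; 384x512 float32, m along the optical axis (not along the pixel's ray), 0 where there is no reading.
- optics.camera_params(name): a dict with "mtx" (3x3 intrinsics, pixels), "extrinsics" (4x4, takes a point from camera to world coordinates); the wrist camera has in their place "tool_from_camera" (4x4, takes a point from camera to tool coordinates, whose origin is the TCP and whose axes are the flange's). Camera axes: x right, y down, z forward; pixel columns grow to the right and rows downward; lengths in m; the calibration is good to about 2 mm. A picture is of the moment at which its call begins: read the wrist's pose just before it. camera_params takes no time and is no camera call.
- ctrl.finish_job(): hands the job in; it is judged then, once.
The state is a dict: "t": time; "q": joint angles; "dq": joint speeds; "effort": joint torques, N m; "tool_pos": TCP position; "tool_rot": TCP orientation; "contact_force": force on the tool from outside, world axes, zero at the start; "wrist_torque": the same for the moment, N m; "opening": finger opening in m; "grip_force": force on a finger pad.
Only numpy, scipy, OpenCV 4.12 (cv2) and the standard library are available. Lean on these libraries where they do the work, as an engineer would, in place of code of your own. Each camera call takes 0.05 s, during which the arm holds its last target. There are 200 camera calls.

### The job

First flip the isolator's toggle over to off, away from the robot. Then pull up the lock plunger on the stage's carriage, slide the carriage along its rail to the next hole towards the reader (the tall white housing, not the low steel bracket), let the pin into that hole and press the plunger knob fully home. Finish holding it like that, with the gripper still on the knob and pressing it home, and leave the loose things around undisturbed.

Things in the scene. Friction and masses are not known exactly. Their poses are not given: they have to be found in the camera images.
- stage: fixed aluminium rail 40 mm wide (own x), 250 mm long (own y), top at z = 52 mm; origin on the bench under its centre. Five 13 mm holes in its top at own y = -90, -45, 0, 45, 90 mm; the carriage starts locked in the middle one. The reader stands on the rail's line 200 mm from the origin at one end (+y or -y), the end bracket 200 mm away at the other; which is where varies
- carriage (a joint): position of the carriage along the stage's own +y (m), 0 at the middle hole, limits +-0.094; slides with 2.5 N friction once the pin is clear; 1.5 mm play with the pin in. Grey saddle 60 x 60 mm with a tray on the stage's own -x side (robot's side) carrying a block of vials, 71 x 118 mm, block top z = 101, vial tops z = 123 mm; it begins 44 mm from the knob's axis
- carriage_mid (a point): centre of the carriage's saddle top, on the axis of the plunger, z = 63 mm
- plunger (a joint): height of the lock plunger (m): 0 = fully home (firm stop), 0.024 = pulled right out. Left alone in a hole, a spring floats it at 0.006 (still locked); from there pressing home takes 3 N and it must be kept pressed. The 10 mm pin is clear of the rail above 0.014; pulling to 0.020 takes about 7 N. Let down between holes, the pin rides on the rail at 0.014
- knob_mid (a point): on the axis of the plunger's black upright knob, 29 mm diameter, 32 mm high, 17 mm above its underside, 15 mm below its top; at z = 109 mm when plunger = 0; rises with the plunger, travels with the carriage. Below the knob is a stem, then a 25 mm housing with its top at z = 83 mm
- reader: fixed reader: white housing 145 x 70 x 84 mm high with a black round port on both broad sides; origin on the bench on the rail's line (own x from -110 to +36 mm, own y from -35 to +35 mm, ports out to 42 mm), axes parallel to the stage's. When the carriage is in the right hole, carriage_mid is 155 mm from this origin horizontally
- end_bracket: fixed low steel bracket at the other end of the rail, 80 x 50 mm foot, 55 mm high; not the reader; origin centre of underside. (The tape roll, the capped tube, the bottles and the bench instruments do not move)
- isolator: fixed grey isolator box, 90 (own x) x 60 x 48 mm high, origin at the centre of its underside; its toggle turns about an axis along its own y, 56 mm above the bench over the origin, between two cheeks up to 65 mm high
- toggle (a joint): toggle angle (rad): 0 = on, leaning 0.5 rad from upright to the isolator's own -x (towards the robot); 1.0 = off, leaning 0.5 rad to its own +x. Upright at 0.5; over-centre: it drops to whichever end it leans to and needs under 2 N at the grip. 76 mm long from its axis
- toggle_grip (a point): middle of the toggle's black grip (26 mm in diameter, 34 mm long), 59 mm from its axis; the top end of the grip is 17 mm further out
- petri_dish: loose bystander: round dish, 60 mm diameter, 15 mm high, origin centre of underside
- bench_timer: loose bystander: timer 66 x 66 x 19 mm, origin centre of underside
- wax_block: loose bystander: block 28 x 45 x 16 mm
- marker_pen: loose bystander: pen 137 mm long, lying

How it is judged:
By the outcome, as a careful person would: the job done as asked, in the order asked, and still so for the second after the job is handed in, while the arm keeps its last pose, push and grip.
It also fails if it takes over 48 s, if anything falls off the work surface, if the arm or the gripper's body presses on something with over 40 N, if the wrist force passes 120 N, or if a joint passes its speed limit or range.

## Working session

There is one attempt and no reset: what is moved stays moved. The work goes in short steps, Python scripts to look and compute and a shell command to move; the robot and the scene stay as the last step left them, time stands still between calls to the robot, and variables do not carry over. Pictures are saved under pics/ and viewed, at most 10 in all, crops included, and the job is handed in when it is done.

```bash
mkdir -p pics
cat > h.py <<'E'
import numpy as np,cv2
from scipy.spatial.transform import Rotation as R
from station import ctrl,optics
def grab(n,tag):
    o=ctrl.get_obs(); im,d=optics.get_image(n); p=optics.camera_params(n)
    if n=="wrist":
        T=np.eye(4);T[:3,:3]=R.from_rotvec(o['tool_rot']).as_matrix();T[:3,3]=o['tool_pos'];E=T@p['tool_from_camera']
    else: E=p['extrinsics']
    cv2.imwrite(f'pics/{tag}.png',im[:,:,::-1]); np.savez(f'pics/{tag}.npz',im=im,d=d,K=p['mtx'],E=E)
def cloud(tag):
    z=np.load(f'pics/{tag}.npz');d=z['d'];v,u=np.mgrid[:384,:512];K=z['K']
    P=np.stack([(u-K[0,2])/K[0,0]*d,(v-K[1,2])/K[1,1]*d,d],-1)@z['E'][:3,:3].T+z['E'][:3,3]
    P[d==0]=np.nan
    return P,z['im']
E
python3 - <<'E'
from h import *
for n in("scene","top"): grab(n,n+"0")
a=cv2.imread('pics/scene0.png');b=cv2.imread('pics/top0.png')
o=ctrl.get_obs();print(o['tool_pos'],R.from_rotvec(o['tool_rot']).as_matrix().round(3),o['t'],o['opening'])
for n in("scene","top"):
  p=optics.camera_params(n);print(p['mtx'].round(0).tolist(),p['extrinsics'].round(3).tolist())
E
```

```text
[0.16877694 0.60117922 0.23016838] [[-0.963  0.27  -0.001]
 [ 0.27   0.963 -0.002]
 [ 0.    -0.002 -1.   ]] 0.1 0.08543216018665677
[[354.0, 0.0, 256.0], [0.0, 354.0, 189.0], [0.0, 0.0, 1.0]] [[0.696, -0.433, 0.573, -0.134], [-0.718, -0.441, 0.538, -0.538], [0.02, -0.786, -0.618, 0.786], [0.0, 0.0, 0.0, 1.0]]
[[383.0, 0.0, 252.0], [0.0, 383.0, 188.0], [0.0, 0.0, 1.0]] [[-0.005, -0.997, 0.077, 0.438], [-1.0, 0.005, 0.004, 0.064], [-0.004, -0.077, -0.997, 1.185], [0.0, 0.0, 0.0, 1.0]]
```

View pics/scene0.png

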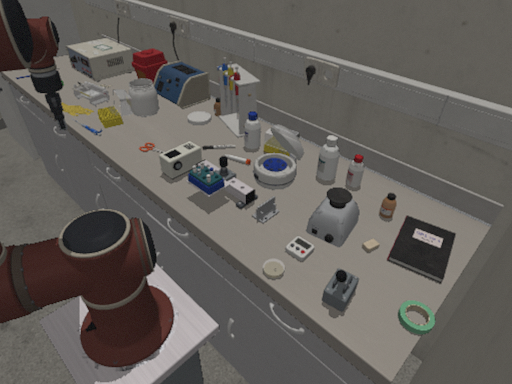

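View pics/top0.png

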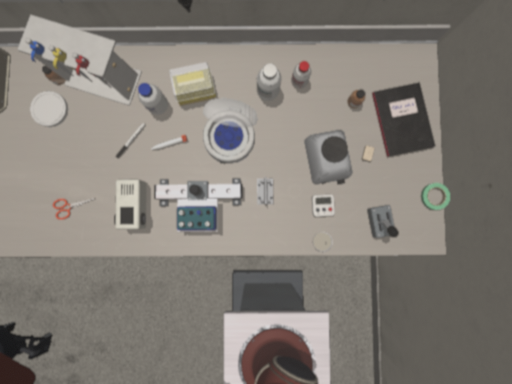

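The scene view shows the stage at (222,178), reader (180,158), bracket (266,210) and isolator (341,288). In the top view, the knob is at (195,190), reader (128,204), bracket (265,190), isolator (381,222) with its toggle grip at (392,231), petri dish (323,241) and timer (323,205).

Run:
```python
from h import *
P,im=cloud('top0');S,ims=cloud('scene0')
def box(P,u0,u1,v0,v1): return P[v0:v1,u0:u1].reshape(-1,3)
def rng(Q,lo,hi,n):
    q=Q[(Q[:,2]>lo)&(Q[:,2]<hi)]
    if len(q)<5: print(n,len(q));return
    (c,s,a)=cv2.minAreaRect((q[:,:2]*1000).astype(np.float32));print(n,len(q),'med',np.median(q,0).round(4),'rect',np.round(c,1),np.round(s,1),round(a,1),'z',np.percentile(q[:,2],[5,95]).round(3))
for nm,C,b in(('top',P,dict(stage=(150,245,165,240),reader=(112,148,175,232),br=(252,280,175,210),iso=(362,402,200,242))),('scene',S,dict(stage=(185,262,150,208),reader=(155,205,138,180),iso=(318,362,265,312)))):
    st=box(C,*b['stage'])
    rng(st,.045,.058,nm+' railtop');rng(st,.108,.14,nm+' knob/vials');
    rng(st,.095,.107,nm+' block')
    rng(box(C,*b['reader']),.075,.095,nm+' reader')
    i=box(C,*b['iso']);rng(i,.04,.052,nm+' isobox');rng(i,.085,.13,nm+' grip')
    if 'br' in b: rng(box(C,*b['br']),.02,.06,nm+' bracket')
# knob dark pixels
for nm,C,I in(('top',P,im),('scene',S,ims)):
    m=(I.max(-1)<70)&(C[...,2]>.095)&(C[...,2]<.14)&(C[...,0]>.3)&(C[...,0]<.8)&(abs(C[...,1])<.6)
    n,l,s,c=cv2.connectedComponentsWithStats(m.astype(np.uint8))
    for k in range(1,n):
        if s[k,4]>8:
            q=C[l==k];print(nm,c[k].round(1),s[k,4],q.min(0).round(3),q.max(0).round(3),np.median(q,0).round(4))
for n,b in dict(petri=(312,336,230,253),timer=(311,336,193,218)).items(): rng(box(P,*b),.008,.03,n)
a=cv2.imread('pics/top0.png');s=cv2.imread('pics/scene0.png')
cv2.imwrite('pics/c1.png',np.vstack([np.hstack([cv2.resize(a[150:250,100:230],None,fx=3,fy=3),cv2.resize(a[150:250,300:430],None,fx=3,fy=3)]),np.hstack([cv2.resize(s[120:220,150:280],None,fx=3,fy=3),cv2.resize(s[225:325,260:390],None,fx=3,fy=3)])]))
```

```text
top railtop 866 med [0.5173 0.2368 0.0522] rect [468.4 230.5] [138.5 262.1] 0.5 z [0.049 0.056]
top knob/vials 185 med [0.4575 0.2332 0.1243] rect [472.9 232.9] [113.1  82.9] 2.6 z [0.114 0.131]
top block 652 med [0.4378 0.2312 0.1007] rect [466.  230.1] [104.4 118.5] 89.7 z [0.097 0.104]
top reader 1208 med [0.4762 0.428  0.0839] rect [478.  426.7] [ 78.  141.7] 89.8 z [0.079 0.088]
top isobox 390 med [ 0.4368 -0.309   0.048 ] rect [ 425.4 -316. ] [89.8 60.8] 9.6 z [0.044 0.051]
top grip 113 med [ 0.3996 -0.3173  0.1191] rect [ 398.6 -320. ] [32.8 23.8] 18.5 z [0.09  0.126]
top bracket 93 med [0.5179 0.0314 0.0533] rect [518.6  30.8] [79.3 27.2] 2.5 z [0.029 0.058]
scene railtop 482 med [0.5236 0.1708 0.0537] rect [575.9 215.6] [196.1 371. ] 1.6 z [0.047 0.057]
scene knob/vials 177 med [0.4535 0.2278 0.1216] rect [464.1 242.9] [120.  83.] 16.9 z [0.11  0.131]
scene block 321 med [0.4381 0.2233 0.1024] rect [464.7 229.5] [103.  117.9] 89.5 z [0.097 0.105]
scene reader 517 med [0.4671 0.4182 0.0861] rect [479.  346.2] [240.7 147.9] 89.0 z [0.078 0.09 ]
scene isobox 501 med [ 0.4073 -0
[... 280 characters left out ...]
-0.329  0.1  ] [ 0.413 -0.308  0.127] [ 0.3996 -0.3164  0.1199]
scene [223.2 161.4] 71 [0.504 0.215 0.096] [0.527 0.238 0.134] [0.5113 0.2253 0.1209]
scene [206.5 170.2] 10 [0.448 0.236 0.095] [0.463 0.253 0.103] [0.4574 0.2489 0.0987]
scene [208.6 181. ] 43 [0.408 0.178 0.095] [0.463 0.253 0.103] [0.4139 0.1817 0.0988]
scene [338.5 197.2] 380 [ 0.59  -0.196  0.098] [ 0.661 -0.117  0.137] [ 0.6217 -0.1611  0.1302]
scene [341.2 275.6] 105 [ 0.382 -0.334  0.1  ] [ 0.402 -0.311  0.128] [ 0.3905 -0.3252  0.1212]
petri 320 med [ 0.3638 -0.1415  0.0154] rect [ 365.  -142.7] [58.4 57.5] 88.6 z [0.012 0.019]
timer 465 med [ 0.4753 -0.1458  0.0178] rect [ 474.3 -146.2] [64.5 67.4] 0.4 z [0.013 0.021]
```

View pics/c1.png

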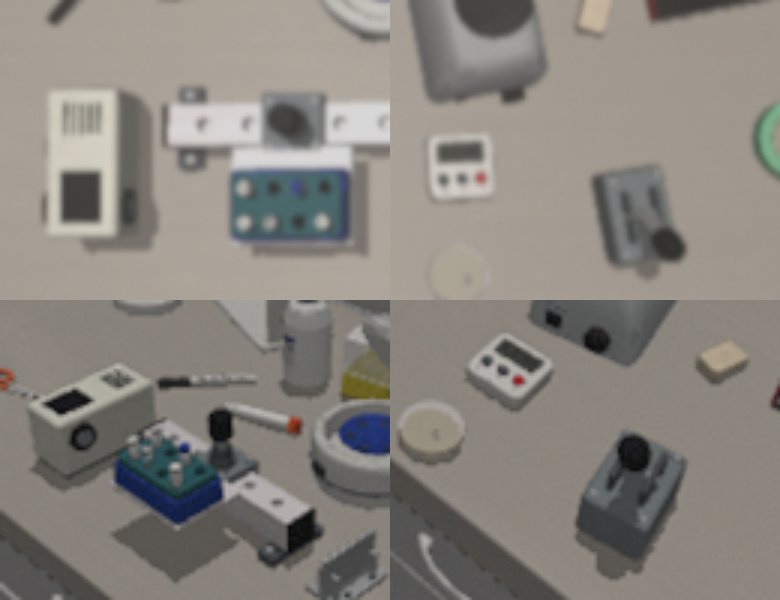

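The stage sits near (0.514, 0.227) with yaw ≈ 0 and the reader on its +y side. The isolator is at (0.425, -0.3165), yaw 9.7°. Heights match the text. I'll swing over to the isolator first.

```bash
python3 -m handwheel '[{"roll":-0.111},{"roll":-0.111},{"roll":-0.11},{"roll":-0.11},{"tx":-12,"ty":-35},{"tx":-12,"ty":-35},{"tx":-12,"ty":-35},{"tx":-12,"ty":-35},{"tx":-12,"ty":-35},{"tx":-12,"ty":-35},{"tx":-12,"ty":-35},{"tx":-12,"ty":-35}]' 0 30
python3 -m handwheel '[{"tx":-12,"ty":-35},{"tx":-12,"ty":-35},{"tx":-12,"ty":-35},{"tx":-12,"ty":-35},{"tx":-12,"ty":-35},{"tx":-12,"ty":-35}]'
```

```text
$[0]: bad value
$[0]: bad value
```

```bash
python3 -m handwheel '[{"tx":0,"ty":0,"tz":0,"roll":-0.111},{"tx":0,"ty":0,"tz":0,"roll":-0.111},{"tx":0,"ty":0,"tz":0,"roll":-0.11},{"tx":0,"ty":0,"tz":0,"roll":-0.11},{"tx":-12,"ty":-35,"tz":0,"roll":0},{"tx":-12,"ty":-35,"tz":0,"roll":0},{"tx":-12,"ty":-35,"tz":0,"roll":0},{"tx":-12,"ty":-35,"tz":0,"roll":0},{"tx":-12,"ty":-35,"tz":0,"roll":0},{"tx":-12,"ty":-35,"tz":0,"roll":0},{"tx":-12,"ty":-35,"tz":0,"roll":0},{"tx":-12,"ty":-35,"tz":0,"roll":0}]' 0 30
```

```text
t: 1.1
tool_pos: [0.3107, 0.34, 0.2308]
tool_rot: [0.265, -3.13, 0.001]
contact_force: [1.0, 0.1, 0.7]
opening: 0.0003
grip_force: 0.0
```

```bash
python3 -m handwheel '[{"tx":-13,"ty":-34,"tz":0,"roll":0},{"tx":-13,"ty":-34,"tz":0,"roll":0},{"tx":-13,"ty":-34,"tz":0,"roll":0},{"tx":-13,"ty":-34,"tz":0,"roll":0},{"tx":-13,"ty":-34,"tz":0,"roll":0},{"tx":-13,"ty":-34,"tz":0,"roll":0},{"tx":12,"ty":-36,"tz":0,"roll":0},{"tx":12,"ty":-36,"tz":0,"roll":0},{"tx":12,"ty":-36,"tz":0,"roll":0},{"tx":12,"ty":-36,"tz":0,"roll":0},{"tx":12,"ty":-36,"tz":0,"roll":0},{"tx":12,"ty":-36,"tz":0,"roll":0}]'
python3 -m handwheel '[{"tx":12,"ty":-35,"tz":0,"roll":0},{"tx":12,"ty":-35,"tz":0,"roll":0},{"tx":12,"ty":-35,"tz":0,"roll":0},{"tx":12,"ty":-35,"tz":0,"roll":0},{"tx":12,"ty":-35,"tz":0,"roll":0},{"tx":12,"ty":-35,"tz":0,"roll":0},{"tx":0,"ty":0,"tz":0,"roll":0}]'
python3 -c "
from h import *
grab('wrist','w1')"
```

```text
t: 2.1
tool_pos: [0.3858, -0.0729, 0.231]
tool_rot: [-0.264, 3.13, -0.0]
contact_force: [1.3, 0.1, -1.2]
opening: 0.0
grip_force: 0.0
t: 2.68
tool_pos: [0.3492, -0.2951, 0.2308]
tool_rot: [0.254, -3.13, 0.002]
contact_force: [-0.6, 0.5, -0.3]
opening: 0.0002
grip_force: 0.0
```

View pics/w1.png

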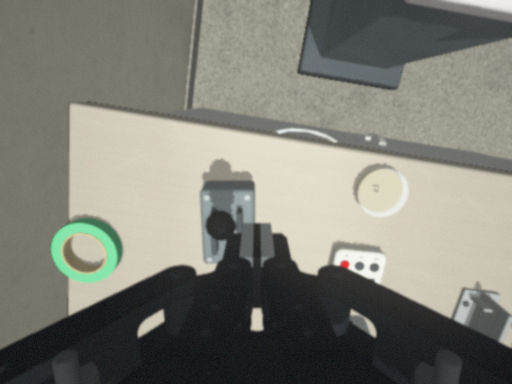

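The wrist view shows the isolator box at (228,220), aligned with the image axes, and the grip at (220,225). The petri dish (382,190) and timer are well clear. I'll measure the grip from here.

Run:
```python
from h import *
C,I=cloud('w1')
m=(I.max(-1)<70)&(C[...,2]>.09)&(C[...,2]<.14);m[:, :195]=0;m[:,240:]=0
q=C[m];print(len(q),q.min(0).round(3),q.max(0).round(3),np.median(q,0).round(4))
b=C[180:265,200:256].reshape(-1,3);b=b[(b[:,2]>.04)&(b[:,2]<.053)];print(cv2.minAreaRect((b[:,:2]*1000).astype(np.float32)))
o=ctrl.get_obs()['tool_pos'];Rm=R.from_rotvec(ctrl.get_obs()['tool_rot']).as_matrix()
c=np.array([.425,-.3165,.1]);u=np.array([np.cos(.169),np.sin(.169),0])
print((Rm.T@(c-u*.075-o)*1000).round(1),o)
```

```text
618 [ 0.381 -0.33   0.101] [ 0.41  -0.306  0.128] [ 0.3902 -0.3185  0.1227]
((423.37200927734375, -315.21697998046875), (89.0277099609375, 59.415645599365234), 9.124547958374023)
[  4.5 -36.4 130.6] [ 0.34975422 -0.2925899   0.23064235]
```

```bash
python3 -m handwheel '[{"tx":2,"ty":-18,"tz":0,"roll":0},{"tx":2,"ty":-18,"tz":0,"roll":0},{"tx":0,"ty":0,"tz":33,"roll":0},{"tx":0,"ty":0,"tz":33,"roll":0},{"tx":0,"ty":0,"tz":33,"roll":0},{"tx":0,"ty":0,"tz":32,"roll":0},{"tx":0,"ty":0,"tz":0,"roll":0}]'
python3 -m handwheel '[{"tx":-12,"ty":0,"tz":0,"roll":0},{"tx":-12,"ty":0,"tz":0,"roll":0},{"tx":-12,"ty":0,"tz":0,"roll":0},{"tx":-12,"ty":0,"tz":0,"roll":0},{"tx":-11,"ty":0,"tz":0,"roll":0},{"tx":-11,"ty":0,"tz":0,"roll":0},{"tx":0,"ty":0,"tz":0,"roll":0},{"tx":0,"ty":0,"tz":0,"roll":0}]'
python3 -m handwheel '[{"tx":15,"ty":0,"tz":0,"roll":0},{"tx":15,"ty":0,"tz":-20,"roll":0},{"tx":0,"ty":0,"tz":-38,"roll":0},{"tx":0,"ty":0,"tz":-38,"roll":0},{"tx":0,"ty":0,"tz":-38,"roll":0},{"tx":0,"ty":0,"tz":0,"roll":0}]'
python3 - <<'E'
from h import *
for n in('scene','wrist'):
  grab(n,n+'2');C,I=cloud(n+'2')
  m=(I.max(-1)<70)&(C[...,2]>.09)&(C[...,2]<.14)&(abs(C[...,0]-.42)<.08)&(abs(C[...,1]+.317)<.05)
  q=C[m];print(n,len(q),q.min(0).round(3),q.max(0).round(3),np.median(q,0).round(4))
E
```

```text
t: 3.32
tool_pos: [0.3499, -0.3212, 0.0929]
tool_rot: [0.265, -3.123, -0.019]
contact_force: [-0.3, 0.8, -0.5]
opening: -0.0002
grip_force: 0.0
t: 3.98
tool_pos: [0.4227, -0.3147, 0.1005]
tool_rot: [0.266, -3.13, 0.0]
contact_force: [0.0, -0.3, -0.6]
opening: 0.0001
grip_force: 0.0
t: 4.48
tool_pos: [0.3947, -0.3231, 0.244]
tool_rot: [-0.262, 3.121, -0.019]
contact_force: [1.0, -1.0, 1.3]
opening: 0.0001
grip_force: 0.0
scene 126 [ 0.437 -0.324  0.096] [ 0.461 -0.302  0.129] [ 0.4462 -0.3145  0.1167]
wrist 79 [ 0.436 -0.32   0.099] [ 0.441 -0.304  0.108] [ 0.4372 -0.3124  0.1043]
```

Toggle confirmed over (grip now on the far side at x≈0.45). Moving on to the stage.

```bash
python3 -m handwheel '[{"tx":-14,"ty":35,"tz":0,"roll":0},{"tx":-14,"ty":35,"tz":0,"roll":0},{"tx":-14,"ty":35,"tz":0,"roll":0},{"tx":-14,"ty":35,"tz":0,"roll":0},{"tx":-14,"ty":35,"tz":0,"roll":0},{"tx":-14,"ty":35,"tz":0,"roll":0},{"tx":-14,"ty":35,"tz":0,"roll":0},{"tx":-14,"ty":35,"tz":0,"roll":0},{"tx":-14,"ty":35,"tz":0,"roll":0},{"tx":-14,"ty":35,"tz":0,"roll":0},{"tx":-14,"ty":35,"tz":0,"roll":0},{"tx":-14,"ty":35,"tz":0,"roll":0}]' 70
python3 -m handwheel '[{"tx":-20,"ty":35,"tz":0,"roll":0},{"tx":-20,"ty":35,"tz":0,"roll":0},{"tx":-20,"ty":30,"tz":0,"roll":0},{"tx":0,"ty":0,"tz":0,"roll":0.09},{"tx":0,"ty":0,"tz":0,"roll":0.085},{"tx":0,"ty":0,"tz":0,"roll":0},{"tx":0,"ty":0,"tz":0,"roll":0}]'
python3 - <<'E'
from h import *
grab('wrist','w3');C,I=cloud('w3')
m=(I.max(-1)<75)&(C[...,2]>.1)&(C[...,2]<.145)&(abs(C[...,0]-.515)<.03)&(abs(C[...,1]-.227)<.03)
q=C[m];print(len(q))
if len(q): print(q.min(0).round(3),q.max(0).round(3),np.median(q,0).round(4))
def rect(z0,z1,x0,x1,y0,y1):
  m=(C[...,2]>z0)&(C[...,2]<z1)&(C[...,0]>x0)&(C[...,0]<x1)&(C[...,1]>y0)&(C[...,1]<y1)
  if m.sum()>20: print(m.sum(),cv2.minAreaRect((C[m][:,:2]*1000).astype(np.float32)))
rect(.097,.106,.35,.48,.1,.36);rect(.078,.09,.3,.6,.37,.5);rect(.047,.056,.48,.55,.08,.36)
E
```

```text
t: 5.58
tool_pos: [0.4866, 0.1239, 0.2319]
tool_rot: [0.264, -3.127, 0.0]
contact_force: [0.4, -0.6, 0.2]
opening: 0.0698
grip_force: 0.0
t: 6.17
tool_pos: [0.5292, 0.2306, 0.2321]
tool_rot: [-0.007, -3.138, 0.002]
contact_force: [-0.8, 0.2, 1.0]
opening: 0.0701
grip_force: 0.0
987
[0.502 0.221 0.101] [0.529 0.247 0.131] [0.5135 0.2337 0.1288]
7755 ((436.4717712402344, 233.66864013671875), (61.12091064453125, 103.25472259521484), 0.3085867464542389)
11631 ((478.29168701171875, 432.12554931640625), (145.07736206054688, 70.1109619140625), 0.45999324321746826)
6861 ((516.4827880859375, 231.2960968017578), (41.669837951660156, 257.31719970703125), 0.30934110283851624)
```

View pics/w3.png

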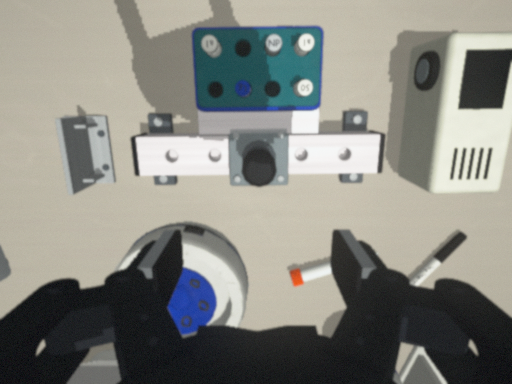

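The knob top is at (260,160), the carriage in the middle hole, the reader is to the right (+y) and the vials are on the robot's side. Its z of 0.131 agrees with plunger 0.006. Lining up, then descending.

```bash
python3 -m handwheel '[{"tx":14,"ty":1.5,"tz":0,"roll":-0.01},{"tx":0,"ty":0,"tz":30,"roll":0},{"tx":0,"ty":0,"tz":30,"roll":0},{"tx":0,"ty":0,"tz":0,"roll":0},{"tx":0,"ty":0,"tz":0,"roll":0},{"tx":0,"ty":0,"tz":0,"roll":0}]'
python3 - <<'E'
from h import *
os=[]
for k in range(3):
  grab('wrist','w4');C,I=cloud('w4');o=ctrl.get_obs();print(o['tool_pos'].round(4),o['tool_rot'].round(4))
  m=(I.max(-1)<75)&(C[...,2]>.1)&(C[...,2]<.145)&(abs(C[...,0]-.515)<.022)&(abs(C[...,1]-.23)<.022)
  q=C[m];print(len(q),np.percentile(q,[1,99],0).round(4).tolist());q=q[q[:,2]>.126];print(cv2.minEnclosingCircle((q[:,:2]*1000).astype(np.float32)))
E
```

```text
t: 6.72
tool_pos: [0.5167, 0.2323, 0.1755]
tool_rot: [-0.005, 3.14, 0.001]
contact_force: [0.1, -0.1, 0.1]
opening: 0.0702
grip_force: 0.0
[0.5173 0.2326 0.1765] [-5.0000e-03  3.1387e+00  1.3000e-03]
1644 [[0.5024, 0.2216, 0.1028], [0.5277, 0.2468, 0.1305]]
((515.8948974609375, 234.17628479003906), 13.70296859741211)
[0.5175 0.2327 0.1768] [-5.000e-03  3.138e+00  1.700e-03]
1623 [[0.5024, 0.2218, 0.103], [0.5277, 0.2466, 0.1306]]
((515.6959228515625, 234.27359008789062), 13.558932304382324)
[0.5175 0.2328 0.1768] [-5.0000e-03  3.1379e+00  1.7000e-03]
1615 [[0.5024, 0.2215, 0.1024], [0.5275, 0.2466, 0.1305]]
((515.7587280273438, 234.0218505859375), 13.654601097106934)
```

View pics/w4.png

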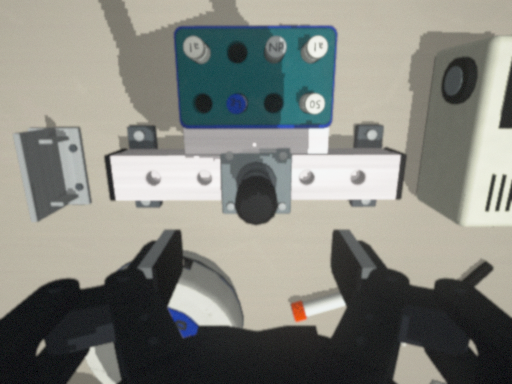

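The knob, at column 256, is centred between the fingers (158 and 355), so I'll descend and grip.

```bash
python3 -m handwheel '[{"tx":2,"ty":1,"tz":0,"roll":0},{"tx":0,"ty":0,"tz":20,"roll":0},{"tx":0,"ty":0,"tz":20,"roll":0},{"tx":0,"ty":0,"tz":20,"roll":0},{"tx":0,"ty":0,"tz":18,"roll":0},{"tx":0,"ty":0,"tz":0,"roll":0},{"tx":0,"ty":0,"tz":0,"roll":0},{"tx":0,"ty":0,"tz":0,"roll":0}]'
python3 -m handwheel '[{"tx":0,"ty":0,"tz":0,"roll":0},{"tx":0,"ty":0,"tz":0,"roll":0},{"tx":0,"ty":0,"tz":0,"roll":0},{"tx":0,"ty":0,"tz":0,"roll":0},{"tx":0,"ty":0,"tz":0,"roll":0},{"tx":0,"ty":0,"tz":0,"roll":0},{"tx":0,"ty":0,"tz":0,"roll":0},{"tx":0,"ty":0,"tz":0,"roll":0}]' 15 50
```

```text
t: 7.53
tool_pos: [0.5151, 0.2339, 0.098]
tool_rot: [-0.005, 3.139, 0.001]
contact_force: [-0.3, -0.1, 1.4]
opening: 0.0697
grip_force: 0.0
t: 8.2
tool_pos: [0.5148, 0.2333, 0.0969]
tool_rot: [-0.005, 3.14, -0.001]
contact_force: [-0.0, -3.3, 3.2]
opening: 0.0273
grip_force: 49.1
```

```bash
python3 -m handwheel '[{"tx":0,"ty":0,"tz":-4,"roll":0},{"tx":0,"ty":0,"tz":-4,"roll":0},{"tx":0,"ty":0,"tz":-4,"roll":0},{"tx":0,"ty":0,"tz":-2,"roll":0},{"tx":0,"ty":0,"tz":0,"roll":0},{"tx":0,"ty":0,"tz":0,"roll":0},{"tx":0,"ty":0,"tz":0,"roll":0}]'
python3 -c "
from h import *
grab('scene','s5');C,I=cloud('s5')
o=ctrl.get_obs();print(o['tool_pos'],o['contact_force'])
m=(I.max(-1)<75)&(C[...,2]>.085)&(abs(C[...,0]-.515)<.02)&(abs(C[...,1]-.23)<.02);print(m.sum(), C[m][:,2].min() if m.any() else 0)
a=cv2.imread('pics/s5.png')[110:220,160:290];cv2.imwrite('pics/s5c.png',cv2.resize(a,None,fx=4,fy=4))"
```

```text
t: 8.78
tool_pos: [0.5147, 0.2333, 0.1091]
tool_rot: [-0.005, 3.14, -0.0]
contact_force: [6.8, -2.1, -5.4]
opening: 0.0276
grip_force: 49.6
[0.51467008 0.23331334 0.10908666] [ 5.82658705 -1.22902789 -4.63998303]
267 0.08509203052604108
```

View pics/s5c.png

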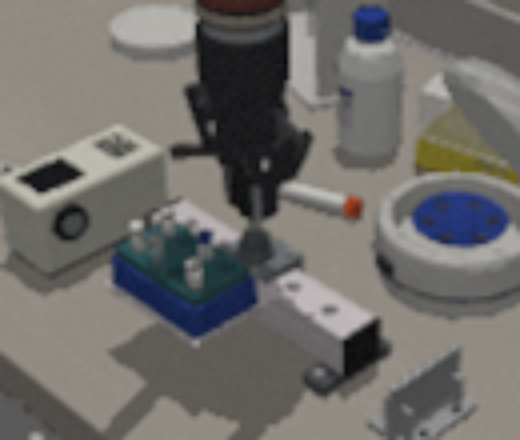

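Plunger is up (stem visible at (258,205) in the crop). I'll relieve the small side force and slide 45 mm towards the reader.

```bash
python3 -m handwheel '[{"tx":-1,"ty":0,"tz":-1,"roll":0},{"tx":0,"ty":5,"tz":0,"roll":0},{"tx":0,"ty":5,"tz":0,"roll":0},{"tx":0,"ty":5,"tz":0,"roll":0},{"tx":0,"ty":5,"tz":0,"roll":0},{"tx":0,"ty":5,"tz":0,"roll":0},{"tx":0,"ty":5,"tz":0,"roll":0},{"tx":0,"ty":5,"tz":0,"roll":0},{"tx":0,"ty":5,"tz":0,"roll":0},{"tx":0,"ty":5,"tz":0,"roll":0},{"tx":0,"ty":0,"tz":0,"roll":0},{"tx":0,"ty":0,"tz":0,"roll":0}]'
python3 -c "
from h import *
grab('top','t6');C,I=cloud('t6')
o=ctrl.get_obs();print(o['tool_pos'],o['contact_force'])
def rect(z0,z1,x0,x1,y0,y1):
  m=(C[...,2]>z0)&(C[...,2]<z1)&(C[...,0]>x0)&(C[...,0]<x1)&(C[...,1]>y0)&(C[...,1]<y1)
  print(m.sum(),cv2.minAreaRect((C[m][:,:2]*1000).astype(np.float32)))
for t in('top0','t6'):
  C,I=cloud(t);rect(.097,.106,.39,.475,.1,.36)"
```

```text
t: 9.83
tool_pos: [0.5144, 0.2788, 0.1099]
tool_rot: [0.005, -3.14, -0.001]
contact_force: [3.9, 1.7, -5.8]
opening: 0.0274
grip_force: 49.8
[0.51441301 0.27878161 0.11014072] [ 3.0750849   0.87886    -6.58766574]
625 ((436.490478515625, 231.00454711914062), (102.83634185791016, 59.25657653808594), 89.75358581542969)
178 ((447.9969177246094, 277.7381591796875), (100.4226303100586, 36.74529266357422), 89.76041412353516)
```

```bash
python3 -m handwheel '[{"tx":0,"ty":0,"tz":3,"roll":0},{"tx":0,"ty":0,"tz":3,"roll":0},{"tx":0,"ty":0,"tz":3,"roll":0},{"tx":0,"ty":0,"tz":2,"roll":0},{"tx":0,"ty":0,"tz":0,"roll":0},{"tx":0,"ty":0,"tz":0,"roll":0}]'
```

```text
t: 10.38
tool_pos: [0.5146, 0.2783, 0.1]
tool_rot: [0.005, -3.14, 0.001]
contact_force: [-0.6, -1.3, -2.1]
opening: 0.0274
grip_force: 50.2
```

It's in the hole (plunger ≈ 9 mm and falling, no upward reaction). Pressing home.

```bash
python3 -m handwheel '[{"tx":0,"ty":0,"tz":3,"roll":0},{"tx":0,"ty":0,"tz":3,"roll":0},{"tx":0,"ty":0,"tz":2,"roll":0},{"tx":0,"ty":0,"tz":2,"roll":0},{"tx":0,"ty":0,"tz":0,"roll":0},{"tx":0,"ty":0,"tz":0,"roll":0},{"tx":0,"ty":0,"tz":0,"roll":0}]'
python3 -m handwheel '[{"tx":0,"ty":0,"tz":1,"roll":0},{"tx":0,"ty":0,"tz":1,"roll":0},{"tx":0,"ty":0,"tz":0,"roll":0},{"tx":0,"ty":0,"tz":0,"roll":0},{"tx":0,"ty":0,"tz":0,"roll":0}]'
```

```text
t: 10.97
tool_pos: [0.5148, 0.2783, 0.0931]
tool_rot: [0.005, -3.14, 0.002]
contact_force: [-10.7, -4.8, 13.5]
opening: 0.0274
grip_force: 51.8
t: 11.38
tool_pos: [0.5149, 0.2783, 0.093]
tool_rot: [0.006, -3.14, 0.002]
contact_force: [-15.2, -6.4, 23.8]
opening: 0.027
grip_force: 52.8
```

There is a firm stop at TCP z = 0.093, about 2 mm higher than I predicted. I'll check how the knob sits and what causes the side force.

```bash
python3 -c "
from h import *
grab('wrist','w7');grab('scene','s7')
o=ctrl.get_obs();print(o['tool_pos'],o['contact_force'],o['wrist_torque'],o['t'])
print(optics.camera_params('wrist')['tool_from_camera'].round(3).tolist())
a=cv2.imread('pics/w7.png')[130:300,160:350];b=cv2.imread('pics/s7.png')[110:195,170:265]
cv2.imwrite('pics/c7.png',np.hstack([cv2.resize(a,(380,340),interpolation=2),cv2.resize(b,(380,340),interpolation=2)]))"
```

```text
[0.51494137 0.2783382  0.09303197] [-14.63480505  -6.01936642  23.6226499 ] [-1.15336615  2.35205315  0.0183201 ] 11.4833
[[0.0, -0.964, -0.266, 0.067], [1.0, -0.0, 0.001, 0.002], [-0.001, -0.266, 0.964, -0.143], [0.0, 0.0, 0.0, 1.0]]
```

View pics/c7.png

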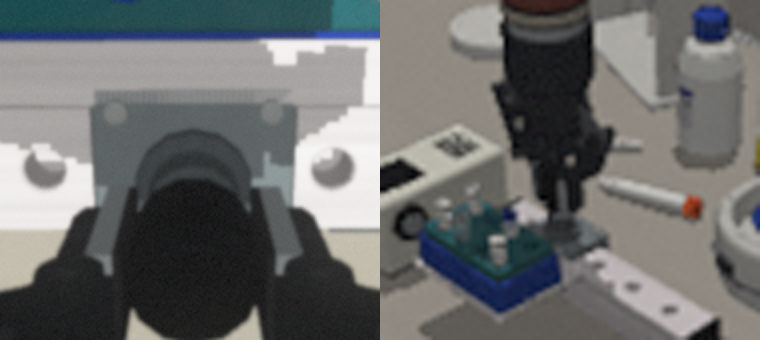

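The left half shows the knob top (centre (195,265)) between the pads, with the housing below it and holes on either side at (45,167) and (333,167). Nothing touches the vials. I'll measure the knob-top height next.

```bash
python3 -c "
from h import *
C,I=cloud('w7')
# knob top patch pixels cols 240-275, rows 235-290
for r in range(200,300,8): print(r,C[r,250:262].reshape(-1,3).mean(0).round(4),I[r,256])
q=C[235:290,242:272].reshape(-1,3);print('top',np.median(q,0))
C4,I4=cloud('w4')
m=(I4.max(-1)<75)&(C4[...,2]>.125)&(C4[...,2]<.14)&(abs(C4[...,0]-.515)<.012)&(abs(C4[...,1]-.234)<.012);print('w4 top',np.median(C4[m],0))
for c,n in((C,'w7'),(C4,'w4')):
  m=(c[...,2]>.058)&(c[...,2]<.068)&(abs(c[...,0]-.5)<.03)&(abs(c[...,1]-.26)<.06);print(n,'saddle',np.median(c[m],0))
  m=(c[...,2]>.094)&(c[...,2]<.106)&(c[...,0]<.48);print(n,'block',np.median(c[m],0)) if m.any() else 0
"
```

```text
200 [0.5014 0.2795 0.0703] [65 70 71]
208 [0.5042 0.2795 0.0757] [49 53 56]
216 [0.506  0.2796 0.0832] [65 68 70]
224 [0.5023 0.2796 0.1031] [28 26 27]
232 [nan nan nan] [20 20 24]
240 [0.5023 0.2797 0.1201] [23 18 21]
248 [0.5043 0.2797 0.123 ] [27 28 34]
256 [0.5071 0.2797 0.1243] [23 26 27]
264 [0.5106 0.2797 0.1244] [25 24 27]
272 [0.5143 0.2798 0.1242] [30 28 31]
280 [0.5178 0.2798 0.1243] [27 30 29]
288 [0.5216 0.2798 0.1242] [31 36 31]
296 [0.5251 0.2798 0.1245] [37 33 35]
top [nan nan nan]
w4 top [0.5144235  0.23424675 0.1290741 ]
w7 saddle [0.48845    0.27351588 0.06358236]
w7 block [0.43744924 0.27805237 0.10107504]
w4 saddle [0.48972245 0.24324287 0.06357691]
w4 block [0.43563769 0.23275003 0.10106606]
```

Knob top is at z = 0.124, which is plunger fully home. The carriage has moved 45 mm and the toggle was confirmed off, so I'm handing in.

```bash
python3 -c "
from h import *
print(ctrl.finish_job())"
```

```text
the job is handed in; nothing more can be done
None
```

The job is handed in: the toggle is off, and the carriage is pinned one hole (45 mm) nearer the reader. The gripper is still holding the plunger knob fully home, pressing with about 24 N, at roughly 11.5 s of the 48 s allowed.

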